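# Load the parts shaker and hold its timer at the third notch

### The arm

A 6-joint arm with a two-finger parallel gripper is mounted at the origin on a cart in front of the work surface, level with it; the furniture and walls round the work are solid. World frame = base frame: x ahead of the robot, y to its left, z up, the work surface at z = 0. Lengths are in m, angles in rad, forces in N, time in s.
With the tool pointing down it reaches from about 0.3 to 0.875 m from the base axis. Payload 6.4 kg.
Tool frame: the origin (TCP) lies midway between the tips of the shut fingers; the grasp point (between the pads) lies 19 mm behind it (ctrl.tcp_to_grasp is the distance from the TCP to the grasp point, in m); z points along the fingers, y is the direction in which the jaws open and shut (so a half turn about z gives the same grasp; the last joint's range is limited). The gripper opens to 85 mm and grips with 20 to 120 N. Pads are 22 mm wide; open, the fingers measure 114 mm over their backs; the gripper's body (76 mm by 85 mm) begins 54 mm behind the grasp point. The pads swing forward as they close: fully open they stand 13 mm farther back than shut.
Start: joints at [-0.206, 0.181, 1.607, -0, 1.354, -0.206], TCP at [0.575, 0, 0.231] pointing down, gripper open.
Joint ranges: [-2.99, 2.99], [-0.89, 2.07], [0.3, 2.58], [-1.14, 4.28], [0, 2.63], [-3.12, 3.12]. Speed limits (rad/s): [2.57, 2.57, 3.01, 3.14, 3.14, 3.14].

### API

Orientations are given as a unit quaternion [w, x, y, z].
In Python, from bench import monitor, imaging, order, spotter, ctrl gives the robot as it stands.
- The arm moves only by the shell command python3 -m pendant 'ROWS'. ROWS is JSON, a list that holds one entry, the list of rows, each a list of 5 numbers: the shift along the world's x, y, z in mm, then the turn about the world's z in degrees, then the finger opening in mm, from 0 to 85.4. A call has 1 to 8 rows; each row shifts and turns the commanded pose from where the row before left it; what a row does not reach is not made up. A row lasts 1/8 s, in which the tool goes at most 62.5 mm and 10.7 degrees, less where a joint would pass 70% of its speed; a pose out of reach is approached as far as the arm can. A call with a gripper value outside its range is refused whole. The fingers move at their own pace and stop on an object; the grip force is fixed at half the most. Time passes only in rows, so rows that do not move let the fingers close. It gives the time, the measured TCP pose, the force and the opening at its end, in the units of the state.
- monitor.get_obs(): the state, without advancing time (a new reading comes with each control period).
- imaging.camera(name): name is "scene" or "side" or "wrist"; returns a dict with "img" (400x640x3 uint8, red, green, blue), "vfov" (degrees; the focal length in pixels is half the picture's height over the tangent of half this angle, whatever the lens; pixels are square), "cx", "cy" (the principal point, pixels), "origin" and "orientation" of the camera in the world. Camera axes: x right, y down, z forward; pixel columns grow to the right and rows downward; lengths in m; the calibration is good to about 2 mm. A picture is of the moment at which its call begins. There is no depth.
- order.hand_in(): hands the job in, once; it reports no verdict.
Trained networks look in the newest picture that a camera, given by its name, has taken for a name from the list of things; names that differ only in an ending like _2 or _b are one class to them, and where a whole thing is asked for, a point or a joint stands for the part that bears it (a point fixed in the world has none). Each returns a list of dicts, best first, with "confidence" (0 to 1); they miss things now and then, are a little off and sometimes report something else, mostly with a low value. They report only what shows in the picture. A call takes as long as a camera call.
- spotter.recognise(camera, thing): "at" ([x, y, z] in m, in the coordinates of the camera as it stood for that picture, good to about 4 mm: the middle of the surface that is visible of it).
- spotter.tip_of(camera, thing): "at" ([x, y, z] in m, in the coordinates of the camera as it stood for that picture, good to about 4 mm: a listed point, or the origin of a listed thing).
The state is a dict: "time_s": time; "q": joint angles; "dq": joint speeds; "joint_efforts": joint torques, N m; "eef_pos": TCP position; "eef_rot": TCP orientation; "wrist_force": force on the tool from outside, world axes, zero at the start; "torque": the same for the moment, N m; "opening": opening from 0.0 (shut) to 1.0 (fully open).
Only numpy, scipy, OpenCV 4.12 (cv2) and the standard library are available. Lean on these libraries where they do the work, as an engineer would, in place of code of your own. Each camera call takes 0.05 s, during which the arm holds its last target. There are 200 camera calls.

### The job

Load the parts shaker and run it: swing the steel pot over by its handle bar until all four brass bushings have dropped into the tub, and swing the pot back fully upright. Then press the timer's thumb bar down past the first two notches to the third and keep it there; it springs back when let go, so finish while still holding it at the third notch. Leave the loose things round about where they are.

Things in the scene. Friction and masses are not known exactly. Their poses are not given: they have to be found in the camera images.
- pot (a joint): tipping angle of the steel pot, rad: 0 = upright, mouth up (end stop); 2.27 = fully tipped, mouth facing down into the tub (end stop). It tips towards the shaker's +x, away from the robot, about a level axis (the shaker's y) 130 mm above the table and straight above the shaker's origin. The pivot is stiff (0.2 N m, about 2 N at the handle bar): the pot stays where it is left
- pot_mouth (a point): centre of the pot's mouth, 30 mm above the pivot axis when upright; z points out of the mouth. The pot is a flared steel cup 80 mm high, 100 mm wide at the mouth, 48 mm at the bottom, wall 3 mm; the pivot axis crosses it 50 mm above its bottom
- pot_bar (a point): middle of the pot's handle bar: level, round, 12 mm thick, 112 mm long, along this point's y; a thin arm at each end. It circles the pivot axis at 125 mm radius: pot upright, it is 113 mm towards shaker -x and 53 mm above the axis; it passes over the top; fully tipped it is 113 mm towards +x and 53 mm above. Nothing is above it. Site axes turn with the pot, upright they are the shaker's
- shaker: parts shaker, fixed to the table: grey base 270 x 180 mm, 14 mm thick, steel tub on it, two posts 148 mm high with the pot hung between them. Origin on the table straight below the pot's pivot axis; x points from the handle bar's side (robot's side), past the pot, along the tub; z up
- tub_floor (a point): centre of the inner floor of the open steel tub, 18 mm above the table, axes as the shaker's. Inside 227 mm (x) by 132 mm (y), walls 58 mm high above this floor. The pot hangs over the end near the robot and tips into the tub
- timer_dial (a joint): angle of the timer dial, rad: 0 = at rest (sprung up), growing as its thumb bar is pressed down. Notches (clicks) at 0.35, 0.70 and 1.05 (the third). Pressing takes 1 to 7 N on the bar, with a bump before each notch; the end stop is beyond the third, at 1.27. No notch keeps it: let go, it springs back to 0
- timer_bar (a point): middle of the dial's black thumb bar: level, round, 14 mm thick, 50 mm long, along this point's y, on a short paddle out of the front of the timer box. It circles the dial's axis at 75 mm radius: at rest 65 mm in front (timer box -x) and 37 mm above the axis, at the third notch 65 mm in front and 37 mm below, 75 mm straight down from rest. Site axes turn with the dial, at rest they are the box's
- timer_box: grey timer box, aluminium front, fixed to the table, 110 x 120 mm, top 132 mm up. Origin on the table below the dial's axis (level, along the box's y, 95 mm up); the front is 5 mm behind it. x points from the front (robot's side) into the box, z up. Two aluminium notch discs, 46 mm radius, flank the dial; black studs on them mark rest, first, second and (larger stud) third notch
- coupling_mid (a point): bystander: white pipe coupling standing on end, 42 mm wide, 50 mm high; point half-way up. Not to be disturbed
- pulley_mid (a point): bystander: grey belt pulley lying flat, 63 mm wide, 22 mm high; point half-way up. Not to be disturbed
- torch_mid (a point): bystander: black torch standing on its lens, 44 mm wide, 123 mm high; point half-way up. Not to be disturbed
- bushing_0_mid (a point): brass bushing (one of four alike), 18 mm wide flange, 18 mm long, 30 g; point at its middle. It starts in the bottom of the pot
- bushing_1_mid (a point): brass bushing (one of four alike), 18 mm wide flange, 18 mm long, 30 g; point at its middle. It starts in the bottom of the pot
- bushing_2_mid (a point): brass bushing (one of four alike), 18 mm wide flange, 18 mm long, 30 g; point at its middle. It starts in the bottom of the pot
- bushing_3_mid (a point): brass bushing (one of four alike), 18 mm wide flange, 18 mm long, 30 g; point at its middle. It starts in the bottom of the pot

How it is judged:
On the way, in this order (a step that is already met when the one before it is completed fails the run):
1. the pot is tipped and all four bushings lie in the tub (x of bushing_0_mid in the frame of tub_floor between -0.118 and 0.118 m and y of bushing_0_mid in the frame of tub_floor between -0.07 and 0.07 m and z of each of bushing_0_mid, bushing_1_mid, bushing_2_mid, bushing_3_mid in the frame of tub_floor below 0.045 m and x of bushing_1_mid in the frame of tub_floor between -0.118 and 0.118 m and y of bushing_1_mid in the frame of tub_floor between -0.07 and 0.07 m and x of bushing_2_mid in the frame of tub_floor between -0.118 and 0.118 m and y of bushing_2_mid in the frame of tub_floor between -0.07 and 0.07 m and x of bushing_3_mid in the frame of tub_floor between -0.118 and 0.118 m and y of bushing_3_mid in the frame of tub_floor between -0.07 and 0.07 m and value of joint pot above 1.2 rad), for 0.1 s.
2. the pot stands upright again (within 0.10 rad), with the bushings in the tub (x of bushing_0_mid in the frame of tub_floor between -0.118 and 0.118 m and y of bushing_0_mid in the frame of tub_floor between -0.07 and 0.07 m and z of each of bushing_0_mid, bushing_1_mid, bushing_2_mid, bushing_3_mid in the frame of tub_floor below 0.045 m and x of bushing_1_mid in the frame of tub_floor between -0.118 and 0.118 m and y of bushing_1_mid in the frame of tub_floor between -0.07 and 0.07 m and x of bushing_2_mid in the frame of tub_floor between -0.118 and 0.118 m and y of bushing_2_mid in the frame of tub_floor between -0.07 and 0.07 m and x of bushing_3_mid in the frame of tub_floor between -0.118 and 0.118 m and y of bushing_3_mid in the frame of tub_floor between -0.07 and 0.07 m and value of joint pot below 0.1 rad), for 0.1 s.
3. the robot holds the timer dial at the third notch (0.93 to 1.17 rad) (value of joint timer_dial between 0.93 and 1.17 rad and contact force between any of the fingers, the arm and timer_dial above 1 N), for 0.8 s.
At the end, for the whole second after the job is handed in: All four bushings lie in the tub, the pot is upright within 0.10 rad, and the robot itself holds the timer dial still at the third notch (0.93 to 1.17 rad) with more than 1 N on it, as the program finishes and through the second after (all of step 2 and all of step 3 and velocity of joint timer_dial between -0.1 and 0.1 rad/s); the arm keeps its last pose, push and grip.
It fails at once if a loose bystander (coupling, pulley or torch) is moved more than 30 mm (distance of any of coupling_mid, pulley_mid, torch_mid from where it was at the start of the episode above 0.03 m).
It also fails if it takes over 61 s, if anything falls off the work surface, if the arm or the gripper's body presses on something with over 40 N, if the wrist force passes 120 N, or if a joint passes its speed limit or range.

## Working session

There is one attempt and no reset: what is moved stays moved. The work goes in short steps, Python scripts to look and compute and a shell command to move; the robot and the scene stay as the last step left them, time stands still between calls to the robot, and variables do not carry over. Pictures are saved under pics/ and viewed, about 8 in all and at most 12, crops included, and the job is handed in when it is done.

```bash
mkdir -p pics; cat > h.py <<'E'
import numpy as np, cv2
from scipy.spatial.transform import Rotation as R
from bench import monitor, imaging, order, spotter, ctrl
def rot(q): return R.from_quat([q[1],q[2],q[3],q[0]]).as_matrix()
def look(cam, things=(), name=None):
    c=imaging.camera(cam); M=rot(c["orientation"]); o=np.array(c["origin"])
    f=200/np.tan(np.radians(c["vfov"])/2)
    for t in things:
        for fn in ("tip_of",):
            for d in getattr(spotter,fn)(cam,t)[:2]:
                p=np.array(d["at"]); px=(c["cx"]+f*p[0]/p[2], c["cy"]+f*p[1]/p[2])
                print(cam,t,"conf %.2f"%d["confidence"],"world",np.round(o+M@p,3),"px",np.round(px))
    if name: cv2.imwrite("pics/"+name,c["img"][:,:,::-1])
    return c
def st():
    s=monitor.get_obs(); print({k:np.round(s[k],3) for k in("time_s","eef_pos","eef_rot","wrist_force","opening","q")})
E
python3 - <<'E'
from h import *
st()
T=["pot","pot_bar","pot_mouth","shaker","tub_floor","timer_bar","timer_box","coupling_mid","pulley_mid","torch_mid"]
look("scene",T,"scene.png"); look("side",T,"side.png")
a=cv2.imread("pics/scene.png");b=cv2.imread("pics/side.png")
cv2.imwrite("pics/both.png",cv2.resize(np.vstack([a,b]),(480,600)))
E
```

```text
{'time_s': np.float64(0.0), 'eef_pos': array([0.574, 0.   , 0.23 ]), 'eef_rot': array([-0.001,  0.707,  0.707, -0.   ]), 'wrist_force': array([0.361, 0.172, 0.065]), 'opening': np.float64(1.0), 'q': array([-0.206,  0.182,  1.608,  0.   ,  1.354, -0.206])}Traceback (most recent call last):
  File "<stdin>", line 4, in <module>
  File "h.py", line 10, in look
    for d in getattr(spotter,fn)(cam,t)[:2]:
             ~~~~~~~~~~~~~~~~~~~^^^^^^^
ValueError: it knows: bushing_0_mid, bushing_1_mid, bushing_2_mid, bushing_3_mid, coupling_mid, pot_bar, pot_mouth, pulley_mid, shaker, timer_bar, timer_box, torch_mid, tub_floor
```

```bash
python3 - <<'E'
from h import *
T=["pot_bar","pot_mouth","shaker","tub_floor","timer_bar","timer_box","coupling_mid","pulley_mid","torch_mid"]
look("scene",T,"scene.png"); look("side",T,"side.png")
E
```

```text
scene pot_bar conf 0.69 world [ 0.456 -0.144  0.183] px [361. 192.]
scene pot_mouth conf 0.62 world [ 0.572 -0.143  0.159] px [340. 180.]
scene shaker conf 0.93 world [ 0.565 -0.149 -0.   ] px [340. 220.]
scene shaker conf 0.33 world [ 0.571 -0.139  0.156] px [339. 181.]
scene timer_bar conf 0.58 world [0.486 0.138 0.133] px [270. 226.]
scene timer_box conf 0.65 world [0.555 0.152 0.004] px [258. 248.]
scene torch_mid conf 0.66 world [ 0.78 -0.02  0.06] px [278. 183.]
side pot_bar conf 0.70 world [ 0.46  -0.143  0.183] px [303. 228.]
side pot_bar conf 0.28 world [ 0.782 -0.017  0.059] px [362. 196.]
side shaker conf 0.87 world [ 0.57  -0.143  0.002] px [332. 256.]
side tub_floor conf 0.82 world [ 0.627 -0.145  0.018] px [348. 246.]
side timer_bar conf 0.62 world [0.492 0.141 0.131] px [263. 185.]
side timer_box conf 0.73 world [0.552 0.153 0.   ] px [278. 207.]
side coupling_mid conf 0.71 world [0.382 0.018 0.026] px [254. 244.]
side pulley_mid conf 0.91 world [ 0.35  -0.272  0.009] px [296. 317.]
side torch_mid conf 0.62 world [ 0.781 -0.017  0.06 ] px [361. 196.]
```

View pics/scene.png

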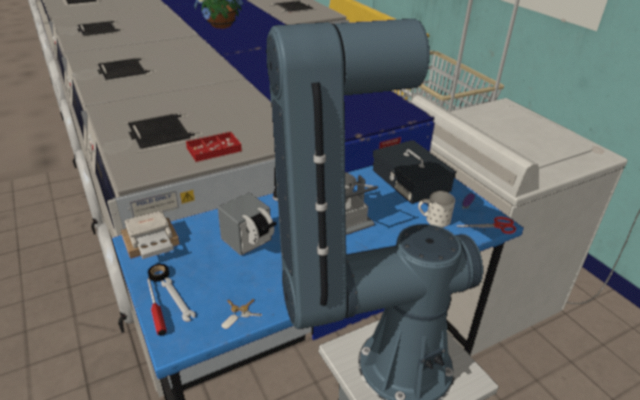

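View pics/side.png

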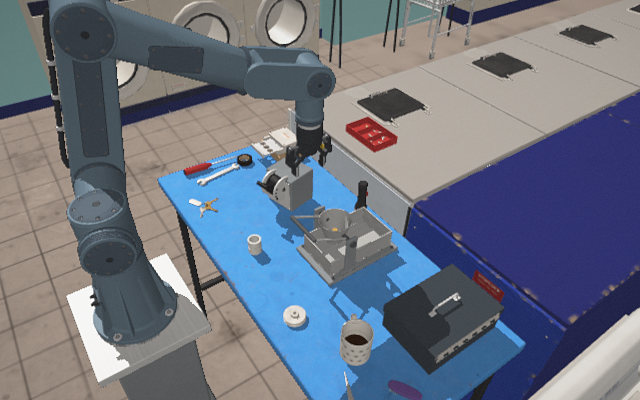

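```bash
python3 -m pendant '[[[-26,-36,20,0,60],[-30,-36,20,0,60],[-30,-36,10,0,60],[-30,-35,10,0,40],[0,0,0,0,40]]]'; python3 - <<'E'
from h import *
T=["pot_bar","pot_mouth","shaker","tub_floor","timer_bar","timer_box","bushing_0_mid"]
c=look("wrist",T,"w1.png"); print(c["origin"],c["orientation"],c["vfov"])
look("side",T)
look("scene",T,"scene2.png")
E
```

```text
time_s: 1.68
eef_pos: [0.4581, -0.1452, 0.2925]
eef_rot: [0.001, 0.709, 0.706, -0.0]
wrist_force: [0.4, -0.6, 0.4]
opening: 0.473
wrist pot_bar conf 0.69 world [ 0.462 -0.144  0.182] px [321. 195.]
wrist pot_mouth conf 0.58 world [ 0.574 -0.143  0.161] px [438. 187.]
wrist shaker conf 0.94 world [ 0.574 -0.142 -0.001] px [396. 154.]
wrist tub_floor conf 0.44 world [ 0.573 -0.139  0.113] px [422. 171.]
wrist bushing_0_mid conf 0.52 world [ 0.582 -0.143  0.094] px [424. 170.]
[ 0.45826117 -0.06041792  0.43463109] [ 0.16578378  0.98615969 -0.00171881  0.00135964] 67.19090361593595
side pot_bar conf 0.55 world [ 0.463 -0.145  0.18 ] px [304. 229.]
side pot_bar conf 0.30 world [ 0.572 -0.14  -0.001] px [332. 256.]
side pot_mouth conf 0.79 world [ 0.571 -0.14   0.157] px [334. 219.]
side shaker conf 0.62 world [ 0.571 -0.142  0.002] px [332. 256.]
side shaker conf 0.57 world [ 0.782 -0.02   0.058] px [362. 197.]
side tub_floor conf 0.83 world [ 0.625 -0.145  0.018] px [347. 246.]
side timer_bar conf 0.52 world [0.49  0.14  0.134] px [262. 185.]
side timer_box conf 0.97 world [ 0.554  0.155 -0.001] px [278. 206.]
side timer_box conf 0.67 world [0.489 0.14  0.134] px [262. 185.]
scene pot_bar conf 0.57 world [ 0.457 -0.144  0.183] px [360. 192.]
scene pot_mouth conf 0.72 world [ 0.572 -0.141  0.161] px [340. 180.]
scene shaker conf 0.75 world [ 0.566 -0.147 -0.003] px [340. 221.]
scene shaker conf 0.73 world [0.557 0.156 0.003] px [257. 248.]
scene tub_floor conf 0.74 world [ 0.626 -0.143  0.018] px [330. 207.]
scene timer_bar conf 0.76 world [0.487 0.141 0.133] px [269. 226.]
scene timer_box conf 0.90 world [0.557 0.155 0.005] px [257. 248.]
```

View pics/w1.png

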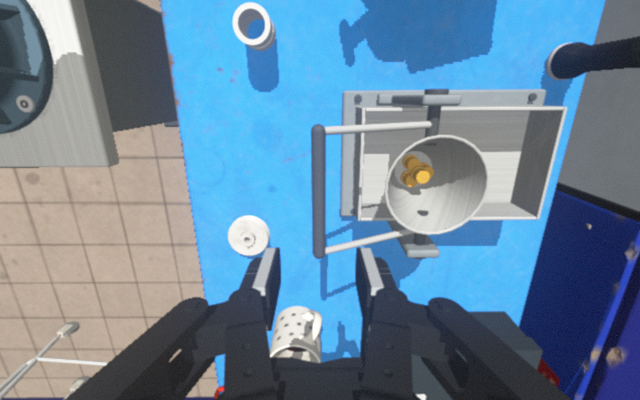

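```bash
python3 -m pendant '[[[0,0,-43,0,40],[0,1,-43,0,40],[1,0,-42,0,40],[0,0,0,0,17],[0,0,0,0,17],[0,0,0,0,17],[0,0,0,0,17]]]'; python3 - <<'E'
from h import *
look("wrist",["pot_bar"],"w2.png")
ph=-1.132+np.linspace(0,2.2,17); p=125*np.c_[np.sin(ph),np.cos(ph)]
print(np.round(np.diff(p,axis=0)).tolist(), p[-1]-p[0])
E
```

```text
time_s: 3.75
eef_pos: [0.4609, -0.1425, 0.1648]
eef_rot: [0.001, 0.707, 0.707, 0.0]
wrist_force: [0.2, -0.2, 0.6]
opening: 0.197
wrist pot_bar conf 0.89 world [ 0.46  -0.143  0.183] px [316. 282.]
[[8.0, 15.0], [10.0, 14.0], [12.0, 12.0], [14.0, 10.0], [15.0, 8.0], [16.0, 6.0], [17.0, 4.0], [17.0, 2.0], [17.0, -1.0], [17.0, -3.0], [16.0, -5.0], [15.0, -7.0], [14.0, -10.0], [13.0, -11.0], [11.0, -13.0], [9.0, -14.0]] [222.68777521   7.12844215]
```

View pics/w2.png

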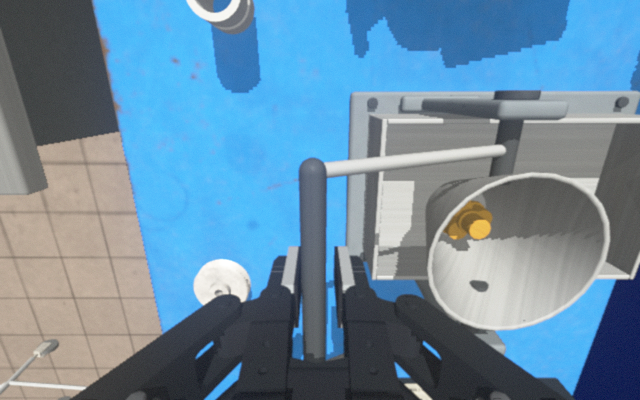

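The bar (col 313) runs between the open pads (cols 290 and 343). Now I swing it.

```bash
python3 -m pendant '[[[8,0,15,0,17],[10,0,14,0,17],[12,0,12,0,17],[14,0,10,0,17],[15,0,8,0,17],[16,0,6,0,17],[17,0,4,0,17],[17,0,2,0,17]]]'; python3 - <<'E'
from h import *
look("wrist",["pot_bar","pot_mouth"],"w3.png")
look("side",["pot_bar","pot_mouth"])
E
```

```text
time_s: 4.85
eef_pos: [0.5704, -0.1422, 0.2363]
eef_rot: [0.001, 0.707, 0.707, 0.0]
wrist_force: [-2.2, -0.9, 0.9]
opening: 0.202
wrist pot_bar conf 0.97 world [ 0.571 -0.144  0.253] px [319. 283.]
wrist pot_bar conf 0.22 world [ 0.599 -0.141  0.146] px [352. 203.]
wrist pot_mouth conf 0.81 world [ 0.6   -0.142  0.144] px [353. 204.]
side pot_bar conf 0.92 world [ 0.572 -0.142  0.253] px [337. 194.]
side pot_bar conf 0.26 world [0.383 0.019 0.024] px [254. 244.]
side pot_mouth conf 0.97 world [ 0.598 -0.142  0.145] px [342. 219.]
```

```bash
python3 -m pendant '[[[17,0,-1,0,17],[17,0,-3,0,17],[16,0,-5,0,17],[15,0,-7,0,17],[14,0,-10,0,17],[13,0,-11,0,17],[11,0,-13,0,17],[11,0,-14,0,17]]]';  python3 -m pendant '[[[0,0,0,0,17],[0,0,0,0,17]]]'; python3 - <<'E'
from h import *
look("wrist",["pot_bar","pot_mouth"]+["bushing_0_mid"],"w4.png")
c=look("side",["pot_bar","pot_mouth","tub_floor","bushing_0_mid"],"s4.png")
for d in spotter.tip_of("side","bushing_0_mid"): print(d["confidence"], np.round(rot(c["orientation"])@d["at"]+c["origin"],3))
a=cv2.imread("pics/s4.png")[150:320,240:460]
cv2.imwrite("pics/s4c.png",np.hstack([cv2.resize(a,(400,309)),cv2.resize(cv2.imread("pics/w4.png"),(400,250))[:,:].copy() if 0 else cv2.copyMakeBorder(cv2.resize(cv2.imread("pics/w4.png"),(400,250)),0,59,0,0,0)]))
E
```

```text
time_s: 6.15
eef_pos: [0.683, -0.142, 0.169]
eef_rot: [-0.001, 0.707, 0.707, -0.001]
wrist_force: [-5.4, -0.1, -1.1]
opening: 0.202
time_s: 6.4
eef_pos: [0.6834, -0.142, 0.1704]
eef_rot: [0.0, 0.707, 0.707, 0.0]
wrist_force: [0.8, 0.1, 0.6]
opening: 0.198
wrist pot_bar conf 0.69 world [ 0.683 -0.139  0.189] px [316. 277.]
wrist pot_bar conf 0.57 world [ 0.626 -0.158  0.029] px [260. 202.]
wrist bushing_0_mid conf 0.60 world [ 0.64  -0.11   0.025] px [272. 153.]
wrist bushing_0_mid conf 0.55 world [ 0.61  -0.119  0.026] px [241. 163.]
side pot_bar conf 0.95 world [ 0.686 -0.145  0.188] px [367. 198.]
side pot_mouth conf 0.73 world [ 0.594 -0.143  0.11 ] px [340. 229.]
side tub_floor conf 0.70 world [ 0.624 -0.146  0.017] px [347. 247.]
side bushing_0_mid conf 0.52 world [0.385 0.02  0.023] px [254. 244.]
0.52 [0.385 0.02  0.023]
```

View pics/s4c.png

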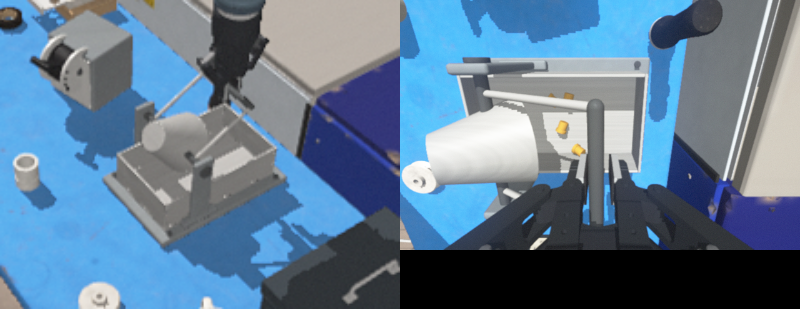

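The wrist view shows four bushings on the tub floor (panel px (553,97), (568,97), (562,128), (578,150)). Swinging the pot back.

```bash
python3 -m pendant '[[[-9,0,14,0,17],[-11,0,13,0,17],[-13,0,11,0,17],[-14,0,10,0,17],[-15,0,7,0,17],[-16,0,5,0,17],[-17,0,3,0,17],[-17,0,1,0,17]]]';  python3 -m pendant '[[[-17,0,-2,0,17],[-17,0,-4,0,17],[-16,0,-6,0,17],[-15,0,-8,0,17],[-14,0,-10,0,17],[-12,0,-12,0,17],[-10,0,-14,0,17],[-12,0,-15,0,17]]]'; python3 - <<'E'
from h import *
st();look("wrist",["pot_bar","pot_mouth","bushing_0_mid"],"w5.png")
look("side",["pot_bar","pot_mouth"])
E
```

```text
time_s: 7.9
eef_pos: [0.5697, -0.1421, 0.2351]
eef_rot: [0.0, 0.707, 0.707, -0.0]
wrist_force: [1.8, -0.4, 0.6]
opening: 0.198
time_s: 8.9
eef_pos: [0.4585, -0.1421, 0.163]
eef_rot: [0.002, 0.707, 0.707, 0.001]
wrist_force: [17.9, 0.5, -8.6]
opening: 0.197
{'time_s': np.float64(8.9), 'eef_pos': array([ 0.459, -0.142,  0.163]), 'eef_rot': array([0.002, 0.707, 0.707, 0.001]), 'wrist_force': array([17.943,  0.511, -8.604]), 'opening': np.float64(0.197), 'q': array([-0.549,  0.04 ,  1.909,  0.002,  1.189, -0.55 ])}
wrist pot_bar conf 0.77 world [ 0.463 -0.139  0.188] px [328. 286.]
wrist pot_mouth conf 0.86 world [ 0.574 -0.145  0.16 ] px [525. 263.]
wrist bushing_0_mid conf 0.53 world [ 0.61  -0.12   0.023] px [475. 165.]
side pot_bar conf 0.94 world [ 0.461 -0.144  0.186] px [303. 228.]
side pot_mouth conf 0.83 world [ 0.571 -0.141  0.158] px [334. 219.]
```

```bash
python3 -m pendant '[[[3,0,2,0,40],[0,0,0,0,40],[0,0,0,0,40],[0,0,30,0,40],[0,0,45,0,40],[0,0,30,0,40]]]'; python3 - <<'E'
from h import *
look("wrist",["pot_bar","pot_mouth"])
look("side",["pot_bar","pot_mouth"]); look("scene",["pot_bar"])
E
python3 -m pendant '[[[0,40,0,0,0],[0,45,0,0,0],[0,45,0,0,0],[0,45,0,0,0],[0,45,0,0,0],[0,0,0,0,0]]]'; python3 - <<'E'
from h import *
look("wrist",["pot_bar","timer_bar","timer_box"],"w6.png")
look("side",["timer_bar"])
E
```

```text
time_s: 10.0
eef_pos: [0.4612, -0.1422, 0.2723]
eef_rot: [0.001, 0.707, 0.707, 0.0]
wrist_force: [-0.5, -0.3, -0.6]
opening: 0.471
wrist pot_bar conf 0.90 world [ 0.464 -0.14   0.185] px [320. 204.]
wrist pot_mouth conf 0.68 world [ 0.574 -0.144  0.159] px [442. 198.]
side pot_bar conf 0.84 world [ 0.465 -0.144  0.186] px [305. 227.]
side pot_bar conf 0.40 world [ 0.782 -0.018  0.06 ] px [362. 196.]
side pot_mouth conf 0.65 world [ 0.572 -0.14   0.157] px [335. 219.]
scene pot_bar conf 0.84 world [ 0.461 -0.141  0.189] px [359. 190.]
scene pot_bar conf 0.43 world [ 0.572 -0.144  0.16 ] px [340. 179.]
time_s: 11.15
eef_pos: [0.4601, 0.0805, 0.2693]
eef_rot: [-0.001, 0.706, 0.709, -0.0]
wrist_force: [0.2, -1.2, 0.7]
opening: 0.001
wrist timer_bar conf 0.76 world [0.493 0.138 0.133] px [354. 128.]
wrist timer_box conf 0.68 world [0.558 0.156 0.003] px [393. 104.]
side timer_bar conf 0.49 world [0.489 0.139 0.132] px [262. 186.]
```

View pics/w6.png

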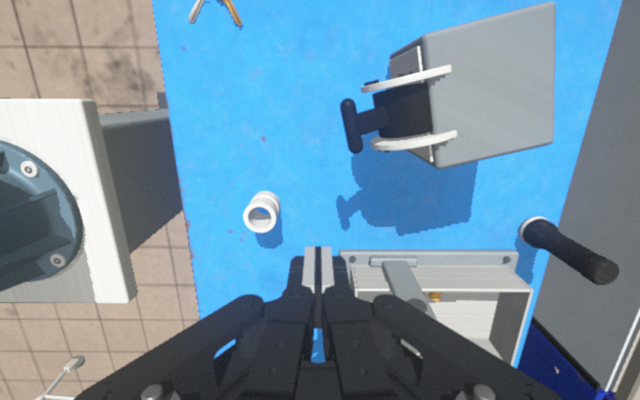

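The pot bar reads about 4 mm higher than at the start, so I'll push it down onto its stop from above with shut fingers before doing the timer.

```bash
python3 -m pendant '[[[0,-40,0,0,0],[0,-45,0,0,0],[0,-45,0,0,0],[0,-45,-15,0,0],[0,-47,-25,0,0],[0,0,-25,0,0]]]'; python3 -m pendant '[[[0,0,-10,0,0],[0,0,-6,0,0],[0,0,-4,0,0],[0,0,0,0,0]]]'; python3 - <<'E'
from h import *
look("wrist",["pot_bar"])
look("side",["pot_bar"],"s7.png"); look("scene",["pot_bar"])
E
```

```text
time_s: 12.2
eef_pos: [0.4607, -0.1482, 0.2048]
eef_rot: [0.001, 0.709, 0.705, -0.0]
wrist_force: [1.1, 0.7, 0.3]
opening: 0.004
time_s: 12.7
eef_pos: [0.4611, -0.1443, 0.1886]
eef_rot: [0.001, 0.707, 0.708, -0.001]
wrist_force: [-11.5, 1.4, 20.3]
opening: 0.001
wrist pot_bar conf 0.75 world [ 0.456 -0.14   0.18 ] px [308. 248.]
side pot_bar conf 0.96 world [ 0.463 -0.145  0.184] px [304. 228.]
scene pot_bar conf 0.57 world [ 0.456 -0.144  0.182] px [360. 192.]
```

```bash
python3 -m pendant '[[[0,0,40,0,0],[0,30,35,0,0],[5,50,0,3,0],[5,50,0,3,0],[5,50,0,3,0],[5,50,0,3,0],[6,53,0,0,0],[0,0,0,0,0]]]'; python3 - <<'E'
from h import *
st()
look("side",["pot_bar","timer_bar"]); look("scene",["pot_bar","timer_bar"])
look("wrist",["pot_bar","timer_bar"])
a=12*np.pi/180
th=np.linspace(np.arctan2(37,65),-np.arctan2(37,65)-0.0,9); r=-75*np.cos(th); p=np.c_[r*np.cos(a),r*np.sin(a),75*np.sin(th)]
print(np.diff(p,axis=0).round(1).tolist())
E
```

```text
time_s: 14.0
eef_pos: [0.487, 0.143, 0.2613]
eef_rot: [0.0, 0.627, 0.779, 0.001]
wrist_force: [0.5, -0.8, -0.5]
opening: 0.002
{'time_s': np.float64(14.0), 'eef_pos': array([0.487, 0.143, 0.261]), 'eef_rot': array([0.   , 0.627, 0.779, 0.001]), 'wrist_force': array([ 0.504, -0.842, -0.475]), 'opening': np.float64(0.002), 'q': array([ 5.100e-02,  1.000e-03,  1.740e+00,  1.000e-03,  1.398e+00,
       -1.650e-01])}
side pot_bar conf 0.86 world [ 0.464 -0.143  0.185] px [304. 227.]
side timer_bar conf 0.45 world [0.493 0.14  0.134] px [263. 184.]
scene timer_bar conf 0.89 world [0.489 0.139 0.133] px [269. 226.]
wrist timer_bar conf 0.88 world [0.492 0.137 0.134] px [322. 193.]
wrist timer_bar conf 0.30 world [ 0.569 -0.141 -0.001] px [330. 333.]
[[-4.1, -0.9, -8.7], [-3.0, -0.6, -9.2], [-1.8, -0.4, -9.5], [-0.6, -0.1, -9.7], [0.6, 0.1, -9.7], [1.8, 0.4, -9.5], [3.0, 0.6, -9.2], [4.1, 0.9, -8.7]]
```

```bash
python3 -m pendant '[[[1,-4,-40,0,0],[0,0,-45,0,0],[0,0,-30,0,0],[0,0,0,0,0]]]'; python3 -m pendant '[[[-4,-1,-10,0,0],[-3,-1,-10,0,0],[-2,0,-10,0,0],[0,0,-10,0,0],[0,0,0,0,0]]]'; python3 - <<'E'
from h import *
look("side",["timer_bar"]); look("scene",["timer_bar"])
look("wrist",["timer_bar"],"w8.png")
E
```

```text
time_s: 14.95
eef_pos: [0.4861, 0.1344, 0.143]
eef_rot: [-0.002, 0.63, 0.777, -0.002]
wrist_force: [0.2, -0.1, 0.7]
opening: -0.0
time_s: 15.58
eef_pos: [0.4791, 0.1329, 0.1053]
eef_rot: [0.0, 0.629, 0.777, 0.0]
wrist_force: [-2.9, -0.9, 4.7]
opening: -0.007
side timer_bar conf 0.58 world [0.484 0.138 0.1  ] px [261. 194.]
scene timer_bar conf 0.88 world [0.48  0.136 0.099] px [272. 237.]
wrist timer_bar conf 0.68 world [0.482 0.135 0.097] px [322. 252.]
```

View pics/w8.png

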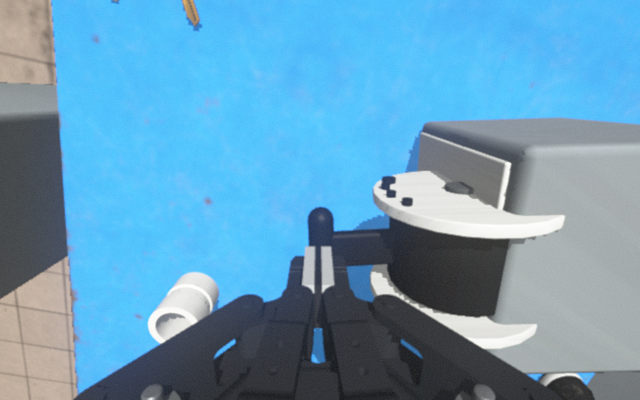

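Shut fingertips press on the bar (px (320,250)), with dial at about mid-travel. Now I follow the second half of the arc.

```bash
python3 -m pendant '[[[1,0,-10,0,0],[2,0,-10,0,0],[3,1,-10,0,0],[4,1,-9,0,0],[0,0,0,0,0],[0,0,0,0,0]]]'; python3 - <<'E'
from h import *
look("side",["timer_bar","pot_bar"]); look("scene",["timer_bar","pot_bar"])
look("wrist",["timer_bar"],"w9.png"); st()
E
```

```text
time_s: 16.62
eef_pos: [0.4887, 0.135, 0.0662]
eef_rot: [-0.0, 0.629, 0.777, -0.0]
wrist_force: [-3.8, -1.0, 3.5]
opening: -0.001
side timer_bar conf 0.64 world [ 0.78  -0.018  0.058] px [361. 197.]
side timer_bar conf 0.49 world [0.49  0.142 0.059] px [263. 202.]
side pot_bar conf 0.85 world [ 0.464 -0.144  0.182] px [304. 228.]
scene timer_bar conf 0.50 world [0.487 0.138 0.06 ] px [270. 246.]
scene pot_bar conf 0.73 world [0.555 0.152 0.   ] px [258. 249.]
scene pot_bar conf 0.51 world [ 0.459 -0.143  0.183] px [360. 192.]
wrist timer_bar conf 0.56 world [0.492 0.138 0.058] px [324. 251.]
{'time_s': np.float64(17.025), 'eef_pos': array([0.489, 0.135, 0.066]), 'eef_rot': array([-0.   ,  0.629,  0.777, -0.   ]), 'wrist_force': array([-5.052, -1.273,  3.329]), 'opening': np.float64(-0.002), 'q': array([ 0.035,  0.251,  1.897, -0.   ,  0.994, -0.174])}
```

View pics/w9.png

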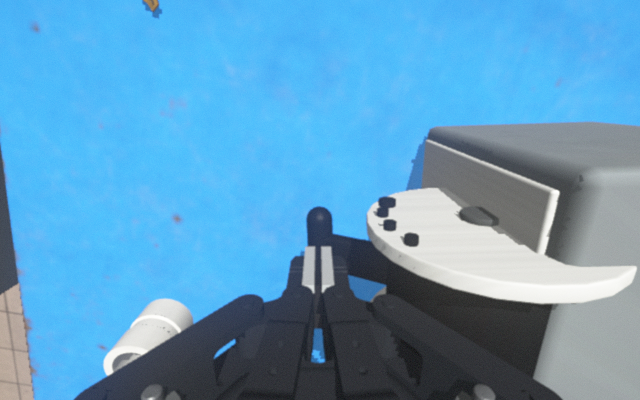

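```bash
python3 -m pendant '[[[0,0,-1,0,0],[0,0,0,0,0],[0,0,0,0,0],[0,0,0,0,0],[0,0,0,0,0],[0,0,0,0,0],[0,0,0,0,0],[0,0,0,0,0]]]'; python3 - <<'E'
from h import *
look("side",["timer_bar","coupling_mid","pulley_mid","torch_mid","pot_bar"]); look("scene",["timer_bar"]); st()
order.hand_in()
E
```

```text
time_s: 18.02
eef_pos: [0.489, 0.135, 0.0653]
eef_rot: [0.0, 0.629, 0.777, 0.0]
wrist_force: [-4.1, 0.1, 5.2]
opening: 0.003
side timer_bar conf 0.61 world [0.492 0.14  0.057] px [264. 203.]
side coupling_mid conf 0.62 world [0.381 0.018 0.024] px [253. 245.]
side pulley_mid conf 0.73 world [ 0.349 -0.27   0.011] px [295. 316.]
side torch_mid conf 0.51 world [ 0.779 -0.02   0.058] px [361. 197.]
side torch_mid conf 0.39 world [ 0.571 -0.145 -0.001] px [333. 257.]
side pot_bar conf 0.59 world [ 0.462 -0.147  0.18 ] px [305. 230.]
scene timer_bar conf 0.50 world [0.488 0.138 0.059] px [270. 246.]
{'time_s': np.float64(18.425), 'eef_pos': array([0.489, 0.135, 0.065]), 'eef_rot': array([0.   , 0.629, 0.777, 0.   ]), 'wrist_force': array([-4.358, -1.251,  3.321]), 'opening': np.float64(-0.001), 'q': array([ 0.035,  0.253,  1.897,  0.   ,  0.991, -0.174])}
the job is handed in; nothing more can be done
```

I tipped the pot by its handle bar, swung it back upright, and pressed the timer bar down to the third notch. I handed in while still holding it there, at about 18 s; the hand-in gave no verdict.

- **Bushings:** with the pot tipped, the wrist picture showed four in the tub. I did not count them again after swinging the pot back.
- **Pot:** after the swing back, the handle bar read about 4 mm high. I pushed it down from above until it met about 20 N at the end stop. Its last reading was 0.180–0.183 m high, the same as at the start.
- **Timer:** the thumb bar was 57–59 mm above the table, which is about 1.02–1.05 rad. The arm was holding it steadily with 5–7 N.
- **Loose things:** the coupling, pulley and torch all read within about 4 mm of where they started, which is within the detector's error.
- **Detector errors:** some detections were wrong, such as one timer bar reported at the torch. I ignored these because the other views agreed with each other.

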